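# Press a plug home against the sprung contact of a test dock and hold it

## Robot

A 7-joint arm with a two-finger parallel gripper is mounted at the origin on a cart in front of the work surface, level with it; the furniture and walls round the work are solid. World frame = base frame: x ahead of the robot, y to its left, z up, the work surface at z = 0. Lengths are in m, angles in rad, forces in N, time in s.
With the tool pointing down it reaches from about 0.35 to 0.9 m from the base axis. Payload 8.1 kg.
Tool frame: the origin (TCP) lies between the finger pads; the fingertips stand 19 mm ahead of it and the grasp point (between the pads) is the TCP; z points along the fingers, y is the line along which they close (so a half turn about z gives the same grasp; the last joint's range is limited). The gripper opens to 92 mm and grips with 3 to 60 N. Pads are 19 mm wide; open, the fingers measure 130 mm over their backs; the gripper's body (75 mm by 190 mm) begins 47 mm behind the grasp point.
Start: joints at [1.23, 0.434, 0.025, 1.573, -0.012, 1.134, -0.075], TCP at [0.147, -0.607, 0.246] pointing down, gripper open.
Joint ranges: [-2.62, 2.62], [-0.44, 2.09], [-1.27, 1.32], [0.08, 2.57], [-1.32, 4.46], [0.12, 2], [-2.74, 2.74]. Speed limits (rad/s): [2.22, 2.22, 3.01, 3.01, 3.14, 3.14, 3.14].

## Interface

Orientations are given as a unit quaternion [x, y, z, w].
In Python, from plant import env gives the robot as it stands. The module is installed in compiled form; this text tells all that it offers.
- The arm moves only by the shell command python3 -m pendant 'ROWS' [FORCE]. ROWS is a JSON object of lists of equal length, an entry for each row: "fingers": the finger opening in mm, from 0 to 91.8; "translation": the shift along the tool's x, y, z in units of 0.03 m (1.0 is 0.03 m), a list of three; "rot": the turn, a rotation vector about the tool's x, y, z in units of 6 degrees (1.0 is 6 degrees), a list of three. A call has 1 to 12 rows; each row shifts and turns the commanded pose from where the row before left it, along the tool's axes as they then stand; what a row does not reach is not made up. A row lasts 1/12 s, in which the tool goes at most 41.7 mm and 7.16 degrees, less where a joint would pass 70% of its speed; a pose out of reach is approached as far as the arm can. A call with a number of a shift or a turn outside -1 to 1 is refused whole. A call with a gripper value outside its range is refused whole. The fingers move at their own pace and stop on an object; FORCE is the grip in N (left out, the last holds). Time passes only in rows, so rows that do not move let the fingers close. It gives the time, the measured TCP pose, the force, the opening and the grip force at its end, in the units of the state.
- env.sense(): the state, without advancing time (a new reading comes with each control period).
- env.snapshot(name): name is "scene" or "top" or "wrist"; returns (picture, depth): 480x640x3 uint8, red, green, blue; 480x640 float32, m along the optical axis (not along the pixel's ray), 0 where there is no reading.
- env.get_calibration(name): a dict with "fx", "fy", "cx", "cy" (pixels), "k1" (the pictures are not rectified: a ray, as slopes to the right and down, at radius r is drawn at 1 + k1 r^2 times it, then the intrinsics apply), "extrinsics" (4x4, takes a point from camera to world coordinates). Camera axes: x right, y down, z forward; pixel columns grow to the right and rows downward; lengths in m; the calibration is good to about 2 mm. A picture is of the moment at which its call begins: read the wrist's pose just before it. get_calibration takes no time and is no camera call; for the wrist camera it gives the pose at the moment of the call.
- env.finish_job(): hands the job in; it is judged then, once.
Trained networks look in the newest picture that a camera, given by its name, has taken for a name from the list of things; names that differ only in an ending like _2 or _b are one class to them, and where a whole thing is asked for, a point or a joint stands for the part that bears it (a point fixed in the world has none). Each returns a list of dicts, best first, with "confidence" (0 to 1); they miss things now and then, are a little off and sometimes report something else, mostly with a low value. They report only what shows in the picture. A call takes as long as a camera call.
- env.search_frame(camera, target): "bbox" ([left, top, right, bottom] in pixels, round what is visible of it).
- env.masks_of(camera, target): "mask" (480x640 bool, what is visible of it) and "bbox" ([left, top, right, bottom] in pixels, round what is visible of it).
The state is a dict: "time": time; "qpos": joint angles; "dq": joint speeds; "joint_torque": joint torques, N m; "eef_pos": TCP position; "tcp_rot": TCP orientation; "contact_force": force on the tool from outside, world axes, zero at the start; "torque": the same for the moment, N m; "finger_gap": finger opening in m; "grip_force": force on a finger pad.
Only numpy, scipy, OpenCV 4.12 (cv2) and the standard library are available. Lean on these libraries where they do the work, as an engineer would, in place of code of your own. Each camera call takes 0.05 s, during which the arm holds its last target. There are 200 camera calls.

## Task

Take the plug with the thin round nose, lay it on the rail of the test dock with its nose towards the steel stop plate, and slide it along the rail so that the nose goes into the hole and pushes the sprung plunger back until the plug's square body butts firmly against the stop plate. Keep gripping it and pressing it against the plate: the job finishes while you are still holding it there, so do not let go. Leave the other plug, with the thick nose, where it lies.

Things in the scene. Friction and masses are not known exactly. Their poses are not given: they have to be found in the camera images.
- plug: The plug to load: black square body 60 long x 24 x 24 mm lying on one of two small plywood boards (top 8 mm up), grooves round its rear, a thin bright round nose 12 in diameter, 20 long, in the middle of its front end; 0.1 kg. Origin: centre of the body's underside; x points to the nose (shoulder at +30, nose tip at +50), z up. Grip it across its 24 mm width, at its middle or up to 10 mm behind.
- plug_shoulder (a point): Centre of the front face (shoulder) of the plug's square body, where the nose begins: 30 mm ahead of the plug's origin and 12 mm above its underside.
- plug_thick: The other plug, to be left alone, on the other plywood board: same body, but a thick nose, 23 in diameter and 20 long, which does not fit the hole. Same origin and axes.
- dock: Test dock, fixed: aluminium base 180 x 72 x 10 mm. Origin: centre of its underside; the plug is pushed along +x. A grey rail 20 wide (narrower than the plug, fingers may straddle it), top 36 mm up, runs from x = -90 to the stop plate; the plug's underside slides on it. Two cheeks, 30 apart, 52 mm up, flank the last 16 mm before the plate. The plunger's barrel is behind it.
- dock_stop: The upright steel stop plate of the dock (the hard stop), 16 thick, 52 wide, its top 74 mm above the worktop, with a hole 20 in diameter in line with the nose of a plug on the rail. Has the dock's origin and axes; its near face lies at x = +24.
- stop_face (a point): Centre of the hole at the near face of the stop plate: in the dock's frame x = +24, y = 0, z = 48 mm; same axes as the dock. When the plug is home its shoulder point coincides with this point.
- plunger (a joint): Travel of the brass spring plunger in the hole, in m: 0 at rest (tip 6 mm behind the near face of the stop plate), growing as it is pushed in; 0.014 when the plug's body meets the plate. The spring pushes back with 3 N at first and 8 N there (350 N/m), and pushes a released plug back out.

How it is judged:
On the way:
1. the plug lies on the rail in line with the hole, nose forward, the plunger not yet pushed (y of plug_shoulder in the frame of stop_face between -0.004 and 0.004 m and z of plug_shoulder in the frame of stop_face between -0.005 and 0.005 m and angle between the x axis of plug and the x axis of dock, either way round below 0.08 rad and x of plug_shoulder in the frame of stop_face between -0.07 and -0.008 m and value of joint plunger below 0.002 m), for 0.05 s.
At the end, for the whole second after the job is handed in: The plug is in line with the hole (4 mm sideways, 5 mm in height, 0.08 rad), its shoulder within 1.8 mm of the stop plate, the plunger pushed in more than 12.2 mm, the plug presses on the stop plate with more than 1.5 N, and the fingers hold the plug (more than 2 N), all through the last second (y of plug_shoulder in the frame of stop_face between -0.004 and 0.004 m and z of plug_shoulder in the frame of stop_face between -0.005 and 0.005 m and angle between the x axis of plug and the x axis of dock, either way round below 0.08 rad and x of plug_shoulder in the frame of stop_face above -0.0018 m and value of joint plunger above 0.0122 m and contact force between plug and dock_stop above 1.5 N and contact force between the fingers and plug above 2 N); the arm keeps its last pose, push and grip.
It fails at once if the thick-nosed plug is moved more than 30 mm (distance of plug_thick from where it was at the start of the episode above 0.03 m).
It also fails if it takes over 48 s, if anything falls off the work surface, if the arm or the gripper's body presses on something with over 40 N, if the wrist force passes 120 N, or if a joint passes its speed limit or range.

## Working session

There is one attempt and no reset: what is moved stays moved. The work goes in short steps, Python scripts to look and compute and a shell command to move; the robot and the scene stay as the last step left them, time stands still between calls to the robot, and variables do not carry over. Pictures are saved under pics/ and viewed, at most 10 in all, crops included, and the job is handed in when it is done.

```bash
mkdir -p pics; python3 - <<'E'
from plant import env
import cv2
s=env.sense();print(s['time'],s['eef_pos'],s['tcp_rot'],s['finger_gap'])
ims=[]
for c in("scene","top"):
    p,d=env.snapshot(c);ims.append(p)
    for n in("plug","plug_thick","dock","dock_stop"):
        print(c,n,[(r['bbox'],round(r['confidence'],2)) for r in env.search_frame(c,n)])
    cv2.imwrite(f"pics/{c}0.png",p[:,:,::-1])
E
```

```text
0.0 [ 0.14706264 -0.60696029  0.24494799] [ 9.92944821e-01  1.18574718e-01 -1.58580802e-04 -7.70007411e-04] 0.09175063415605647
scene plug [([216.0, 299.2, 246.5, 334.0], 0.72), ([372.4, 185.6, 400.1, 207.8], 0.72)]
scene plug_thick [([368.9, 186.0, 403.3, 205.7], 0.55)]
scene dock [([268.5, 220.9, 349.5, 292.6], 0.76)]
scene dock_stop [([285.8, 221.6, 311.7, 255.2], 0.71)]
top plug [([188.1, 237.1, 209.6, 282.8], 0.72)]
top plug_thick [([453.5, 225.1, 468.1, 276.5], 0.81)]
top dock [([299.6, 202.1, 337.2, 305.2], 0.57)]
top dock_stop [([302.7, 228.4, 331.9, 242.7], 0.68)]
```

View pics/top0.png

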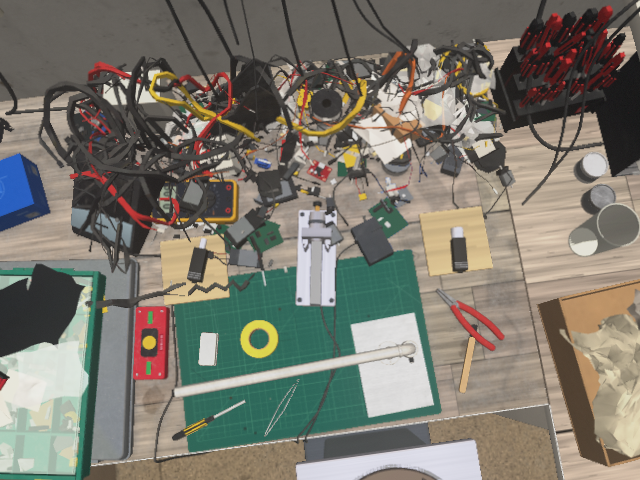

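View pics/scene0.png

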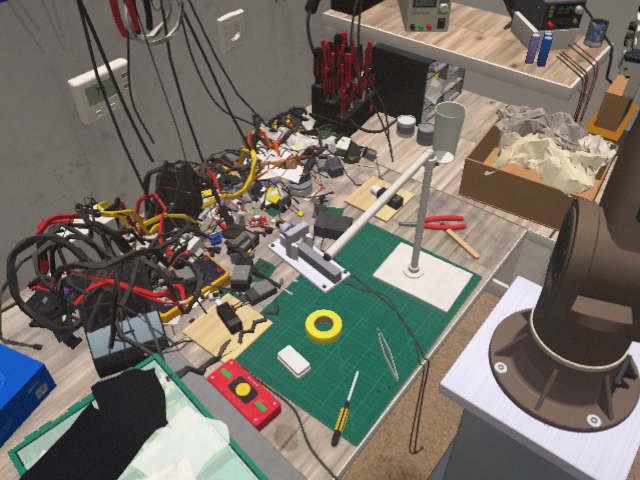

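Top view: the thin-nosed plug is at (198,260) on the left board with its nose up-right, the dock is at (317,258) with its stop at the far end (317,236), and the thick-nosed plug is at (459,249). A raised white pole runs from (180,390) to (410,350) and is an obstacle. Next I measure all of these.

```bash
cat >h.py <<'E'
from plant import env
import numpy as np,cv2
def ray(c,uv):
    k=env.get_calibration(c);K=np.array([[k['fx'],0,k['cx']],[0,k['fy'],k['cy']],[0,0,1.]])
    n=cv2.undistortPoints(np.float32(uv).reshape(-1,1,2),K,np.array([k['k1'],0,0,0.])).reshape(-1,2)
    return np.c_[n,np.ones(len(n))],np.array(k['extrinsics'])
def depthpts(c,uv,d):
    r,E=ray(c,uv);uv=np.int32(np.round(uv));z=d[uv[:,1],uv[:,0]]
    return (r*z[:,None])@E[:3,:3].T+E[:3,3]
def plane(c,uv,h):
    r,E=ray(c,uv);v=r@E[:3,:3].T;return E[:3,3]+v*((h-E[2,3])/v[:,2])[:,None]
def maskpts(c,d,m):
    v,u=np.nonzero(m&(d>0));return depthpts(c,np.c_[u,v],d)
def rect(P):
    q=P[:,:2]*1000;(c,s,a)=cv2.minAreaRect(np.float32(q));return np.round(c,1),np.round(s,1),round(a,1)
E
python3 - <<'E'
from h import *
p,d=env.snapshot("top")
print(env.get_calibration("top")['extrinsics'].tolist() if 0 else np.round(env.get_calibration("top")['extrinsics'],2))
for n in("plug","plug_thick","dock","dock_stop"):
    for r in env.masks_of("top",n)[:2]:
        P=maskpts("top",d,r['mask']);z=np.percentile(P[:,2],[5,50,95])
        print(n,round(r['confidence'],2),rect(P),np.round(z,3),np.round(P.mean(0),3))
        if n=="plug":
            v,u=np.nonzero(r['mask']);uv=np.c_[u,v].astype(float);b=p[v,u].max(1)
            print(' dark',rect(plane("top",uv[b<90],.032)),' bright',np.round(plane("top",uv[b>130],.022).mean(0),3))
print('pole',np.round(depthpts("top",np.array([[182,391],[230,383],[300,372],[350,362],[400,352],[408,350],[410,360]]),d),3))
print('clutter',np.round(depthpts("top",np.array([[245,257],[372,242],[385,215],[245,232],[210,200],[190,290],[120,230],[100,215]]),d),3))
print('dock corners',np.round(plane("top",np.array([[300,210],[336,209],[335,304],[297,304]]),.01),3))
E
```

```text
[[-0.13 -0.97  0.21  0.31]
 [-0.99  0.13 -0.03  0.08]
 [-0.   -0.21 -0.98  1.06]
 [ 0.    0.    0.    1.  ]]
plug 0.73 (array([527.1, 293.8]), array([32.1, 80.8]), 72.5) [0.013 0.032 0.035] [0.521 0.291 0.029]
 dark (array([516.1, 291.7]), array([27.8, 63. ]), 72.6)  bright [0.545 0.285 0.022]
plug_thick 0.57 (array([ 485.4, -181.6]), array([25.1, 84.5]), 84.3) [0.017 0.032 0.035] [ 0.483 -0.18   0.03 ]
plug_thick 0.31 (array([594.3,  64.9]), array([15.1, 17.6]), 59.9) [0.047 0.053 0.058] [0.595 0.063 0.052]
dock 0.86 (array([510.4,  76.1]), array([ 71.9, 186. ]), 81.3) [0.008 0.013 0.074] [0.502 0.078 0.028]
dock_stop 0.63 (array([548.6,  71.4]), array([57.6, 35.4]), 83.4) [0.027 0.074 0.077] [0.539 0.072 0.065]
pole [[ 0.303  0.266  0.312]
 [ 0.305  0.205  0.311]
 [ 0.307  0.116  0.311]
 [ 0.312  0.052  0.312]
 [ 0.316 -0.012  0.313]
 [ 0.317 -0.024  0.307]
 [ 0.304 -0.027  0.284]]
clutter [[ 0.522  0.206  0.024]
 [ 0.518 -0.027  0.033]
 [ 0.57  -0.061  0.011]
 [ 0.565  0.199  0.039]
 [ 0.634  0.258  0.037]
 [ 0.476  0.313  0.012]
 [ 0.587  0.413  0.076]
 [ 0.611  0.437  0.104]]
dock corners [[0.6   0.096 0.01 ]
 [0.594 0.029 0.01 ]
 [0.417 0.054 0.01 ]
 [0.426 0.122 0.01 ]]
```

```bash
cat >>h.py <<'E'
from scipy.spatial.transform import Rotation as R
def go(target,yaw=None,n=None):
    """world delta to target in tool units (current tool axes), turn of tool z in units"""
    s=env.sense();Q=R.from_quat(s['tcp_rot']);d=Q.inv().apply(np.array(target)-s['eef_pos'])/.03
    y=np.degrees(np.arctan2(*Q.as_matrix()[[1,0],0]))
    print('t',round(s['time'],2),'pos',np.round(s['eef_pos'],4),'yaw',round(y,2),'tilt',np.round(Q.as_matrix()[:,2],3),'gap',round(s['finger_gap'],4),'F',np.round(s['contact_force'],1),'grip',round(s['grip_force'],1))
    print('  units',np.round(d,2),'turn z',None if yaw is None else round((y-yaw)/6,2))
E
python3 - <<'E'
from h import *
for c in("top","scene"):
    p,d=env.snapshot(c);P=maskpts(c,d,np.ones((480,640),bool))
    for x0,x1,y0,y1 in[(0,.3,-.75,-.5),(.05,.35,-.5,-.3),(.35,.6,-.75,-.5),(.35,.62,-.5,-.3),(.35,.62,-.3,-.1),(.36,.62,-.1,.1),(.36,.62,.1,.4),(.5,.6,.38,.45),(.6,.7,-.2,.4)]:
        q=P[(P[:,0]>x0)&(P[:,0]<x1)&(P[:,1]>y0)&(P[:,1]<y1),2]
        print(c,(x0,x1,y0,y1),len(q),np.round(np.percentile(q,[50,99,99.9]),3) if len(q) else'')
go([.45,-.25,.28],-17.5)
E
```

```text
top (0, 0.3, -0.75, -0.5) 261 [-0.75  -0.739 -0.735]
top (0.05, 0.35, -0.5, -0.3) 17650 [0.059 0.149 0.153]
top (0.35, 0.6, -0.75, -0.5) 1778 [0.001 0.103 0.109]
top (0.35, 0.62, -0.5, -0.3) 15618 [0.002 0.14  0.144]
top (0.35, 0.62, -0.3, -0.1) 15063 [0.002 0.034 0.038]
top (0.36, 0.62, -0.1, 0.1) 14918 [0.005 0.074 0.077]
top (0.36, 0.62, 0.1, 0.4) 24108 [0.007 0.094 0.11 ]
top (0.5, 0.6, 0.38, 0.45) 2784 [0.044 0.087 0.095]
top (0.6, 0.7, -0.2, 0.4) 18968 [0.033 0.155 0.164]
scene (0, 0.3, -0.75, -0.5) 6948 [0.215 0.357 0.393]
scene (0.05, 0.35, -0.5, -0.3) 14133 [0.104 0.249 0.251]
scene (0.35, 0.6, -0.75, -0.5) 9274 [0.248 0.36  0.37 ]
scene (0.35, 0.62, -0.5, -0.3) 7861 [0.041 0.25  0.252]
scene (0.35, 0.62, -0.3, -0.1) 5645 [0.001 0.034 0.038]
scene (0.36, 0.62, -0.1, 0.1) 7654 [0.007 0.074 0.077]
scene (0.36, 0.62, 0.1, 0.4) 18391 [0.008 0.096 0.109]
scene (0.5, 0.6, 0.38, 0.45) 1947 [0.052 0.087 0.093]
scene (0.6, 0.7, -0.2, 0.4) 11299 [0.035 0.159 0.164]
t 0.85 pos [ 0.1472 -0.6074  0.2457] yaw 13.62 tilt [ 0. -0. -1.] gap 0.0922 F [-0.2  0.1 -0.1] grip 0.0
  units [12.61 -9.2  -1.14] turn z 5.19
```

```bash
python3 - <<'E'
from h import *
p,d=env.snapshot("scene");v,u=np.nonzero(d>0);P=depthpts("scene",np.c_[u,v],d)
for lo,hi,x0,x1,y0,y1 in[(.2,.4,0,.35,-.5,-.25),(.2,.4,.35,.7,-.5,-.25),(.2,.4,.0,.7,-.8,-.5)]:
    m=(P[:,2]>lo)&(P[:,2]<hi)&(P[:,0]>x0)&(P[:,0]<x1)&(P[:,1]>y0)&(P[:,1]<y1)
    if m.any(): print(m.sum(),'u',u[m].min(),u[m].max(),'v',v[m].min(),v[m].max(),np.round(P[m].min(0),2),np.round(P[m].max(0),2))
E
```

```text
934 u 517 573 v 70 100 [ 0.23 -0.5   0.21] [ 0.35 -0.48  0.25]
2245 u 386 522 v 0 85 [ 0.35 -0.5   0.22] [ 0.7  -0.48  0.34]
15653 u 393 639 v 0 101 [ 0.12 -0.79  0.2 ] [ 0.7 -0.5  0.4]
```

```bash
python3 -m pendant '{"fingers":[91.8,91.8,91.8,91.8],"translation":[[0,0,-1],[0,0,-1],[0,0,-1],[0,0,-1]],"rot":[[0,0,0],[0,0,0],[0,0,0],[0,0,0]]}'
```

```text
time: 1.23
eef_pos: [0.1471, -0.6072, 0.3672]
tcp_rot: [0.993, 0.119, -0.0, -0.0]
contact_force: [0.5, -1.3, 0.6]
finger_gap: 0.0916
grip_force: 0.0
```

```bash
python3 -m pendant '{"fingers":[91.8,91.8,91.8,91.8,91.8,91.8,91.8],"translation":[[0.48,-0.9,0],[0.48,-0.9,0],[0.48,-0.9,0],[0.48,-0.9,0],[0.48,-0.9,0],[0.48,-0.9,0],[0.48,-0.9,0]],"rot":[[0,0,0],[0,0,0],[0,0,0],[0,0,0],[0,0,0],[0,0,0],[0,0,0]]}'
python3 -m pendant '{"fingers":[91.8,91.8,91.8,91.8,91.8,91.8,91.8,91.8,91.8,91.8],"translation":[[0.97,-0.45,0],[0.97,-0.45,0],[0.97,-0.45,0],[0.97,-0.45,0],[0.97,-0.45,0],[0.97,-0.45,0],[0.97,-0.45,0],[0.97,-0.45,0],[0.97,-0.45,0],[0.97,-0.45,0]],"rot":[[0,0,0],[0,0,0],[0,0,0],[0,0,0],[0,0,0],[0,0,0],[0,0,0],[0,0,0],[0,0,0],[0,0,0]]}'
python3 -c "
from h import *
go([.5,.29,.22],-17.5);print(env.sense()['qpos'])"
```

```text
time: 1.82
eef_pos: [0.2008, -0.3985, 0.3658]
tcp_rot: [0.993, 0.119, 0.0, 0.0]
contact_force: [0.2, -0.1, 0.7]
finger_gap: 0.0917
grip_force: 0.0
time: 2.65
eef_pos: [0.4527, -0.1991, 0.3659]
tcp_rot: [0.993, 0.118, 0.0, 0.0]
contact_force: [0.3, -0.4, 1.1]
finger_gap: 0.0918
grip_force: 0.0
t 2.65 pos [ 0.4527 -0.1991  0.3659] yaw 13.61 tilt [ 0. -0. -1.] gap 0.0918 F [ 0.3 -0.4  1.1] grip 0.0
  units [  5.37 -15.48   4.86] turn z 5.18
[ 0.62431941  0.16681157 -0.37300336  1.66040545  0.06264219  1.32563075
 -1.09247025]
```

```bash
python3 -m pendant '{"fingers":[91.8,91.8,91.8,91.8,91.8,91.8,91.8,91.8,91.8,91.8,91.8,91.8],"translation":[[0.34,-0.97,0],[0.34,-0.97,0],[0.34,-0.97,0],[0.34,-0.97,0],[0.34,-0.97,0],[0.34,-0.97,0],[0.34,-0.97,0],[0.34,-0.97,0],[0.34,-0.97,0],[0.34,-0.97,0],[0.34,-0.97,0],[0.34,-0.97,0]],"rot":[[0,0,0],[0,0,0],[0,0,0],[0,0,0],[0,0,0],[0,0,0],[0,0,0],[0,0,0],[0,0,0],[0,0,0],[0,0,0],[0,0,0]]}'
python3 -m pendant '{"fingers":[91.8,91.8,91.8,91.8,91.8,91.8,91.8,91.8,91.8,91.8],"translation":[[0.34,-0.97,0],[0.34,-0.97,0],[0.34,-0.97,0],[0.34,-0.97,0],[0,0,0.8],[0,0,0.8],[0,0,0.8],[0,0,0.8],[0,0,0.8],[0,0,0.8]],"rot":[[0,0,0],[0,0,0],[0,0,0],[0,0,0],[0,0,0.87],[0,0,0.87],[0,0,0.87],[0,0,0.87],[0,0,0.87],[0,0,0.87]]}'
python3 - <<'E'
from h import *
p,d=env.snapshot("wrist");cv2.imwrite("pics/w1.png",p[:,:,::-1])
for n in("plug","plug_shoulder"):
  for r in env.masks_of("wrist",n)[:2]:
    v,u=np.nonzero(r['mask']);uv=np.c_[u,v].astype(float);b=p[v,u].max(1);P=maskpts("wrist",d,r['mask'])
    top=P[(P[:,2]>.028)&(P[:,2]<.038)]
    print(n,round(r['confidence'],2),r['bbox'],rect(P),'top',len(top),rect(top) if len(top)>5 else '',np.round(np.percentile(P[:,2],[5,50,95]),4))
    print('  dark',rect(plane("wrist",uv[b<90],.032)))
go([.516,.292,.1],-17.5)
E
```

```text
time: 3.65
eef_pos: [0.4884, 0.1693, 0.3659]
tcp_rot: [0.993, 0.118, 0.0, 0.0]
contact_force: [0.0, 0.2, -1.5]
finger_gap: 0.0918
grip_force: 0.0
time: 4.48
eef_pos: [0.5007, 0.2905, 0.2206]
tcp_rot: [0.988, -0.156, 0.0, -0.0]
contact_force: [-0.4, 0.5, 0.4]
finger_gap: 0.0919
grip_force: 0.0
plug 0.63 [292.9, 145.6, 316.8, 229.1] (array([523.1, 288. ]), array([23.2, 82.5]), 72.0) top 1317 (array([516.6, 290.1]), array([23.2, 59.8]), 72.5) [0.0207 0.0288 0.0302]
  dark (array([516.7, 289.8]), array([20.6, 60.2]), 72.3)
plug_shoulder 0.97 [295.1, 141.6, 314.6, 226.1] (array([525. , 289.5]), array([23.6, 83.4]), 72.6) top 1469 (array([518. , 291.7]), array([23.6, 59.9]), 72.6) [0.0229 0.0313 0.0326]
  dark (array([517.7, 291.3]), array([20.8, 60.6]), 72.6)
t 4.63 pos [0.4999 0.29   0.2207] yaw -17.56 tilt [-0.003 -0.002 -1.   ] gap 0.092 F [ 0.5 -0.5  0.5] grip 0.0
  units [ 0.5  -0.24  4.02] turn z -0.01
```

View pics/w1.png

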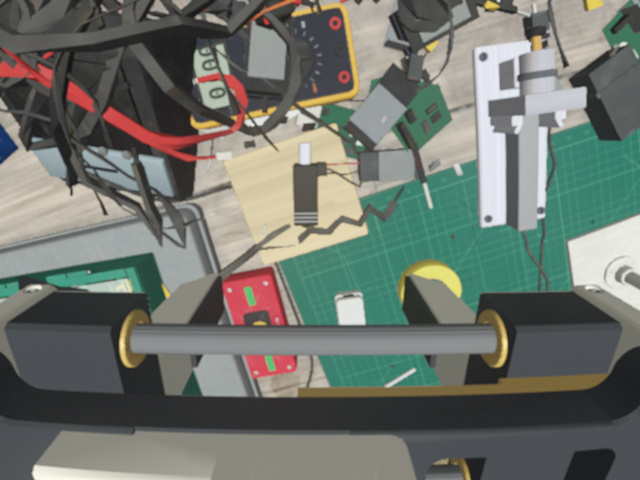

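Wrist view: the thin nose is at (305,152), the body runs (293–318, 165–228), and an adapter at (385,165) sits on the right. I'll narrow the fingers to 60 mm to miss it and go down 5 mm behind the middle.

```bash
python3 -m pendant '{"fingers":[60,60,60,60,60,60,60,60,60,60,60],"translation":[[0.09,-0.05,1],[0.09,-0.05,1],[0.09,-0.04,1],[0.09,-0.04,1],[0,0,0.6],[0,0,0.6],[0,0,0.4],[0,0,0.4],[0,0,0.2],[0,0,0.12],[0,0,0]],"rot":[[0,0,0],[0,0,0],[0,0,0],[0,0,0],[0,0,0],[0,0,0],[0,0,0],[0,0,0],[0,0,0],[0,0,0],[0,0,0]]}' 20
python3 -m pendant '{"fingers":[15,15,15,15,15,15,15],"translation":[[0,0,0],[0,0,0],[0,0,0],[0,0,0],[0,0,0],[0,0,0],[0,0,0]],"rot":[[0,0,0],[0,0,0],[0,0,0],[0,0,0],[0,0,0],[0,0,0],[0,0,0]]}' 30
```

```text
time: 5.55
eef_pos: [0.5129, 0.2927, 0.0323]
tcp_rot: [0.988, -0.153, 0.0, -0.0]
contact_force: [-0.5, -0.2, 0.4]
finger_gap: 0.0598
grip_force: 0.0
time: 6.13
eef_pos: [0.5128, 0.2927, 0.0324]
tcp_rot: [0.988, -0.154, 0.0, -0.0]
contact_force: [0.1, -1.1, 2.7]
finger_gap: 0.0237
grip_force: 30.0
```

```bash
python3 -m pendant '{"fingers":[15,15,15,15,15,15,15],"translation":[[0,0,-0.4],[0,0,-0.9],[0,0,-1],[0,0,-1],[0,0,-1],[0,0,-1],[0,0,0]],"rot":[[0,0,0],[0,0,0],[0,0,0],[0,0,0],[0,0,0],[0,0,0],[0,0,0]]}' 40
python3 - <<'E'
from h import *
for c in("wrist","top"):
  p,d=env.snapshot(c)
  if c=="wrist":cv2.imwrite("pics/w2.png",p[:,:,::-1])
  Ms=env.masks_of(c,"dock")[:1]
  for r in Ms:
    P=maskpts(c,d,cv2.erode(np.uint8(r['mask']),np.ones((3,3)))>0)
    print(c,round(r['confidence'],2),rect(maskpts(c,d,r['mask'])))
    for nm,a,b in(("base",.005,.015),("rail",.031,.041),("cheek",.047,.057),("stop",.068,.08)):
        q=P[(P[:,2]>a)&(P[:,2]<b)]
        if len(q)>8: print('  ',nm,len(q),rect(q),'z',np.round(np.median(q[:,2]),4))
go([.5,.1,.17],-8.5)
E
```

```text
time: 6.72
eef_pos: [0.5147, 0.2945, 0.1981]
tcp_rot: [0.988, -0.154, 0.003, -0.003]
contact_force: [0.8, 1.3, -0.8]
finger_gap: 0.0237
grip_force: 40.0
wrist 0.72 (array([506.4,  58.3]), array([104. , 191.9]), 81.4)
   base 4520 (array([510.3,  74.4]), array([ 71.1, 186.4]), 81.5) z 0.0059
   rail 2526 (array([507. ,  74.9]), array([180.3,  44.1]), 0.1) z 0.032
   cheek 1663 (array([553.1,  75.9]), array([87.9, 47.3]), 7.2) z 0.0527
   stop 1279 (array([537. ,  69.9]), array([53.1, 16.5]), 81.4) z 0.0694
top 0.9 (array([475.4,  81.7]), array([ 73.7, 254.5]), 82.4)
   base 1511 (array([508.3,  77.1]), array([ 69.6, 175.1]), 82.4) z 0.0106
   rail 717 (array([502.3,  80.6]), array([ 48.3, 159.7]), 72.9) z 0.0368
   cheek 160 (array([558.2,  71.2]), array([48. , 83.1]), 83.2) z 0.0532
   stop 283 (array([540.8,  71.9]), array([49. , 17.4]), 82.7) z 0.0744
t 6.92 pos [0.512  0.292  0.1905] yaw -17.7 tilt [-0.001 -0.001 -1.   ] gap 0.0241 F [ 0.  -0.3 -1.5] grip 40.0
  units [1.57 6.22 0.69] turn z -1.53
```

View pics/w2.png

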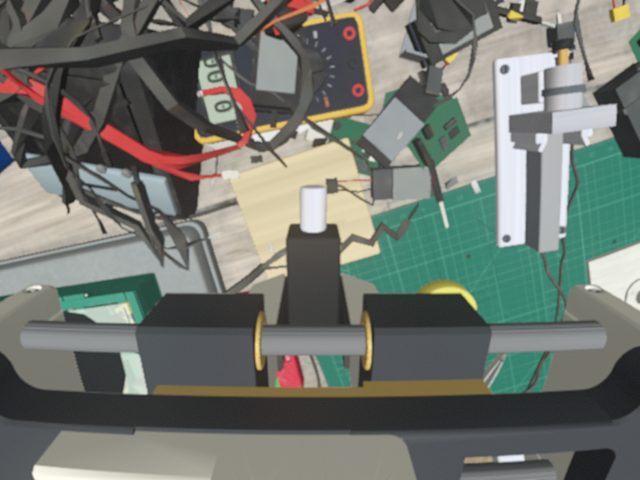

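```bash
python3 -m pendant '{"fingers":[15,15,15,15,15,15,15,15,15,15,15],"translation":[[0.03,0.9,0.1],[0.03,0.9,0.2],[0.03,0.9,0.2],[0.03,0.9,0.2],[0.03,0.9,0.2],[0.03,0.9,0.2],[0.03,0.9,0.2],[0.03,0.9,0.2],[0,0,0.1],[0,0,0],[0,0,0]],"rot":[[0,0,0],[0,0,0],[0,0,0],[0,0,0],[0,0,0],[0,0,0],[0,0,0],[0,0,0],[0,0,-0.77],[0,0,-0.76],[0,0,0]]}'
python3 - <<'E'
from h import *
go([.4536,.0837,.14],-8.55)
p,d=env.snapshot("wrist");cv2.imwrite("pics/w3.png",p[:,:,::-1])
r=env.masks_of("wrist","dock")[0];P=maskpts("wrist",d,cv2.erode(np.uint8(r['mask']),np.ones((3,3)))>0)
for nm,a,b in(("base",.003,.014),("rail",.029,.04),("stop",.066,.08)):
    q=P[(P[:,2]>a)&(P[:,2]<b)]
    if len(q)>8: print('  ',nm,len(q),rect(q),'z',np.round(np.median(q[:,2]),4))
r=env.masks_of("wrist","plug")
if r:
    P=maskpts("wrist",d,r[0]['mask']);z=P[:,2];print('plug',r[0]['bbox'],rect(P),np.round(np.percentile(z,[5,50,95]),4))
E
```

```text
time: 7.83
eef_pos: [0.4526, 0.0836, 0.1418]
tcp_rot: [0.997, -0.073, -0.001, 0.0]
contact_force: [0.1, 1.0, -1.2]
finger_gap: 0.024
grip_force: 40.0
t 7.83 pos [0.4526 0.0836 0.1418] yaw -8.36 tilt [-0.003 -0.001 -1.   ] gap 0.024 F [ 0.1  1.  -1.2] grip 40.0
  units [ 0.03 -0.01  0.06] turn z 0.03
   base 8214 (array([508.9,  76.6]), array([ 70.2, 176.8]), 81.3) z 0.0102
   rail 1585 (array([534.3,  73.8]), array([37.4, 87.3]), 84.8) z 0.0362
   stop 2540 (array([547.9,  70.6]), array([51.4, 32.3]), 80.3) z 0.0742
```

View pics/w3.png

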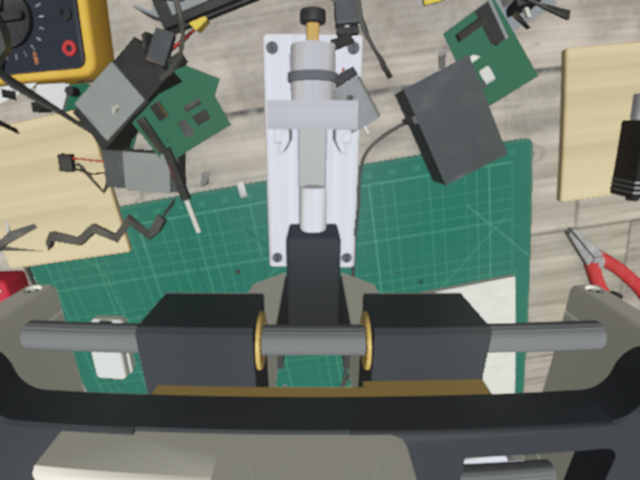

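```bash
python3 - <<'E'
from h import *
s=env.sense();p,d=env.snapshot("wrist")
P=maskpts("wrist",d,np.ones((480,640),bool))
a=np.radians(-8.6);ex=np.array([np.cos(a),np.sin(a)]);ey=np.array([-ex[1],ex[0]]);o=np.array([.509,.0763])
D=np.c_[(P[:,:2]-o)@ex,(P[:,:2]-o)@ey,P[:,2]]*1000
def rows(nm,q,lo,hi,step):
    for x in np.arange(lo,hi,step):
        y=q[(q[:,0]>=x)&(q[:,0]<x+step),1]
        if len(y)>10: print(nm,x,len(y),'y',np.round(np.percentile(y,[1,50,99]),1),'mid',round(np.percentile(y,[1,99]).mean(),2))
nb=(abs(D[:,1])<50)
q=D[nb&(abs(D[:,2]-74)<3)];print('stop x',np.percentile(q[:,0],[1,99]))
rows('stop',q,24,40,8)
rows('rail',D[nb&(abs(D[:,1])<13)&(abs(D[:,2]-36)<2.5)],-40,8,12)
rows('base',D[nb&(abs(D[:,2]-10)<2.5)],-90,90,30)
q=D[nb&(D[:,2]>105)&(abs(D[:,1])<16)&(D[:,0]<20)&(D[:,0]>-60)]
print('plug z',np.percentile(q[:,2],[1,50,99]));rows('plug',q,-60,20,6)
t=(s['eef_pos'][:2]-o);print('tcp dock',t@ex*1000,t@ey*1000)
go([.46,.08,.1],-8.6)
E
```

```text
stop x [22.75902486 38.26020992]
stop 24 1251 y [-25.8  -0.7  25.1] mid -0.31
stop 32 1082 y [-25.7  -0.1  25.3] mid -0.21
rail -40 16 y [-9.8 -9.7 -9.6] mid -9.7
rail -28 21 y [-9.6 -9.5 10. ] mid 0.16
rail -16 443 y [-9.5 -0.2  9.9] mid 0.2
rail -4 458 y [-9.3 -0.2  9. ] mid -0.16
base -90 855 y [-35.7 -23.4  34.5] mid -0.58
base -60 1848 y [-35.  -11.6  34.4] mid -0.29
base -30 2374 y [-38.2 -11.9  34.3] mid -1.96
base 0 1180 y [-35.5  10.6  34.8] mid -0.35
base 30 667 y [-25.1  26.2  35.3] mid 5.08
base 60 1826 y [-35.6  17.3  35. ] mid -0.29
plug z [130.42539657 216.54304781 241.12817982]
plug -60 832 y [-14.3  -0.   14.2] mid -0.02
plug -54 934 y [-14.3   0.2  14.3] mid -0.01
plug -48 1931 y [-15.8   0.4  15.8] mid -0.01
plug -42 856 y [-14.3   0.8  14.4] mid 0.06
plug -36 14863 y [-15.7   0.   15.7] mid 0.02
plug -30 6576 y [-15.6   0.   15.6] mid 0.01
plug -24 2358 y [-15.9   0.4  15.9] mid -0.03
plug -18 343 y [-5.5  0.4  5.8] mid 0.16
plug -12 365 y [-5.4  0.4  6.2] mid 0.39
plug -6 410 y [-5.4  0.4  6.1] mid 0.38
tcp dock -56.24992621170901 -0.03581150968432964
t 8.03 pos [0.4535 0.0848 0.1427] yaw -8.62 tilt [-0.001 -0.    -1.   ] gap 0.0233 F [ 0.3  0.2 -0.6] grip 40.0
  units [0.24 0.13 1.42] turn z -0.0
```

```bash
python3 -m pendant '{"fingers":[15,15,15,15,15,15,15],"translation":[[0,0.02,0.7],[0,0,0.8],[0,0,0.6],[0,0,0.3],[0,0,0.15],[0,0,0.08],[0,0,0]],"rot":[[0,0,0],[0,0,0],[0,0,0],[0,0,0],[0,0,0],[0,0,0],[0,0,0]]}'
python3 -m pendant '{"fingers":[15,15,15,15],"translation":[[0,0,0.04],[0,0,0.03],[0,0,0.03],[0,0,0]],"rot":[[0,0,0],[0,0,0],[0,0,0],[0,0,0]]}'
```

```text
time: 8.62
eef_pos: [0.4539, 0.0842, 0.0644]
tcp_rot: [0.997, -0.074, 0.0, -0.0]
contact_force: [0.5, -0.4, -0.9]
finger_gap: 0.0235
grip_force: 40.0
time: 8.95
eef_pos: [0.4539, 0.0839, 0.0615]
tcp_rot: [0.997, -0.074, 0.0, -0.0]
contact_force: [1.1, -0.1, -1.9]
finger_gap: 0.0239
grip_force: 40.0
```

```bash
python3 -m pendant '{"fingers":[15,15,15,15],"translation":[[0,0,0.02],[0,0,0.02],[0,0,0.02],[0,0,0]],"rot":[[0,0,0],[0,0,0],[0,0,0],[0,0,0]]}'
python3 - <<'E'
from h import *
go([.49,.079,.06],-8.6)
p,d=env.snapshot("scene");c=p[200:320,250:390,::-1];cv2.imwrite("pics/s4.png",cv2.resize(c,None,fx=5,fy=5,interpolation=2))
E
```

```text
time: 9.28
eef_pos: [0.4539, 0.0839, 0.0602]
tcp_rot: [0.997, -0.074, 0.0, 0.0]
contact_force: [-4.1, -1.0, 14.5]
finger_gap: 0.024
grip_force: 40.0
t 9.28 pos [0.4539 0.0839 0.0602] yaw -8.53 tilt [ 0.001 -0.    -1.   ] gap 0.024 F [-4.1 -1.  14.5] grip 40.0
  units [ 1.22 -0.02  0.01] turn z 0.01
```

View pics/s4.png

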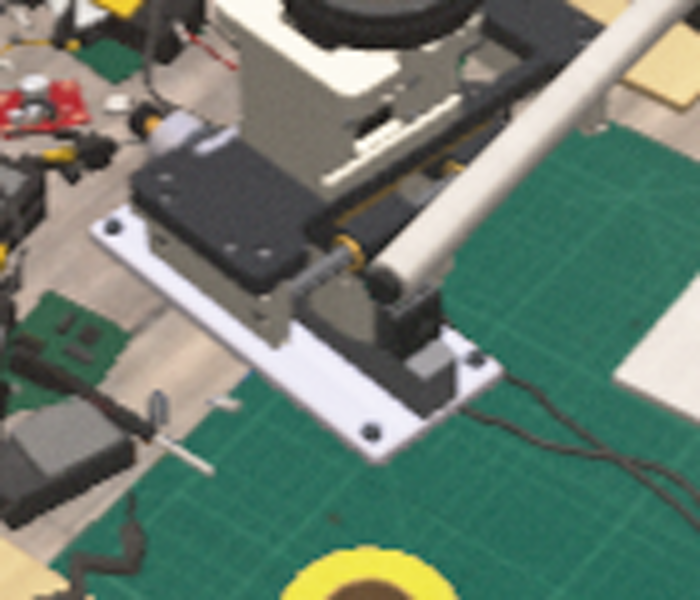

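The plug is on the rail (contact at the expected height). The scene crop shows its rear at (435,310) over the rail end, with the fingers straddling the rail. I'll relax the down force and slide.

```bash
python3 -m pendant '{"fingers":[15,15,15,15,15,15,15],"translation":[[0,0,-0.02],[0.1,0,0],[0.2,0,0],[0.2,0,0],[0.2,0,0],[0.2,0,0],[0.1,0,0]],"rot":[[0,0,0],[0,0,0],[0,0,0],[0,0,0],[0,0,0],[0,0,0],[0,0,0]]}' 55
python3 -m pendant '{"fingers":[15,15,15,15,15],"translation":[[0.07,0,0],[0.07,0,0],[0.07,0,0],[0.07,0,0],[0,0,0]],"rot":[[0,0,0],[0,0,0],[0,0,0],[0,0,0],[0,0,0]]}'
```

```text
time: 9.92
eef_pos: [0.4831, 0.0797, 0.0602]
tcp_rot: [0.997, -0.074, -0.001, 0.0]
contact_force: [-13.4, 2.7, 21.5]
finger_gap: 0.0235
grip_force: 55.0
time: 10.33
eef_pos: [0.4889, 0.0788, 0.0602]
tcp_rot: [0.997, -0.074, -0.002, 0.001]
contact_force: [-13.2, 1.6, 19.8]
finger_gap: 0.0238
grip_force: 55.0
```

```bash
python3 -m pendant '{"fingers":[15,15,15,15,15,15],"translation":[[0,0,-0.03],[0.07,0,0],[0.07,0,0],[0.05,0,0],[0.05,0,0],[0,0,0]],"rot":[[0,0,0],[0,0,0],[0,0,0],[0,0,0],[0,0,0],[0,0,0]]}'
```

```text
time: 10.83
eef_pos: [0.496, 0.0776, 0.0603]
tcp_rot: [0.997, -0.074, -0.003, 0.0]
contact_force: [-9.8, 3.1, 6.3]
finger_gap: 0.0237
grip_force: 55.0
```

```bash
python3 -m pendant '{"fingers":[15,15,15,15],"translation":[[0.04,0,0],[0.04,0,0],[0.03,0,0],[0,0,0]],"rot":[[0,0,0],[0,0,0],[0,0,0],[0,0,0]]}'
python3 -m pendant '{"fingers":[15,15,15],"translation":[[0.02,0,0],[0.02,0,0],[0,0,0]],"rot":[[0,0,0],[0,0,0],[0,0,0]]}'
```

```text
time: 11.17
eef_pos: [0.4962, 0.0776, 0.0603]
tcp_rot: [0.997, -0.073, -0.005, 0.001]
contact_force: [-21.4, 3.9, 19.6]
finger_gap: 0.0235
grip_force: 55.0
time: 11.42
eef_pos: [0.4962, 0.0776, 0.0602]
tcp_rot: [0.997, -0.073, -0.006, 0.001]
contact_force: [-24.5, 4.7, 23.9]
finger_gap: 0.0235
grip_force: 55.0
```

```bash
python3 -m pendant '{"fingers":[15,15,15,15],"translation":[[0,0,-0.03],[0.03,0,0],[0,0,0],[0,0,0]],"rot":[[0,0,0],[0,0,0],[0,0,0],[0,0,0]]}'
python3 - <<'E'
from h import *
s=env.sense();f=s['contact_force'];print(f)
p,d=env.snapshot("wrist");cv2.imwrite("pics/w5.png",cv2.resize(p[40:260,200:430,::-1],None,fx=2.5,fy=2.5))
E
```

```text
time: 11.75
eef_pos: [0.4963, 0.0776, 0.0604]
tcp_rot: [0.997, -0.073, -0.007, 0.001]
contact_force: [-25.7, 6.1, 15.1]
finger_gap: 0.0238
grip_force: 55.0
[-25.65524582   6.12942531  15.05843507]
```

View pics/w5.png

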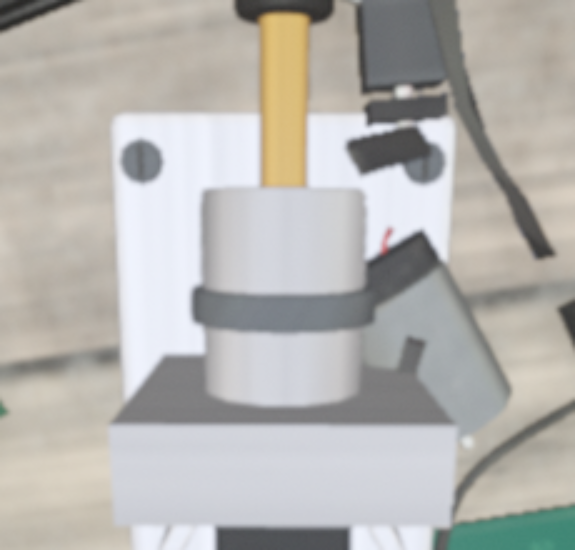

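The body's dark top runs right up to the stop plate at (285,527), the brass plunger rod sticks well out of the barrel, and motion has stopped at a hard contact. I'm handing in.

```bash
python3 -c "
from plant import env
print(env.finish_job())"
```

```text
the job is handed in; nothing more can be done
None
```

I handed the job in with the thin-nosed plug gripped at 55 N and pushed hard against the stop plate with the plunger pushed in; the thick-nosed plug was never touched. The hand-in gave no verdict.

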